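# Brace a jar in its holder and unscrew the tight cap

### The arm

A 6-joint arm with a two-finger parallel gripper is mounted at the origin on a cart in front of the work surface, level with it; the furniture and walls round the work are solid. World frame = base frame: x ahead of the robot, y to its left, z up, the work surface at z = 0. Lengths are in m, angles in rad, forces in N, time in s.
With the tool pointing down it reaches from about 0.3 to 1 m from the base axis. Payload 5.1 kg.
Tool frame: the origin (TCP) lies on the mounting face of the last link; the fingertips stand 190 mm ahead of it and the grasp point (between the pads) lies 171 mm ahead of it; z points along the fingers, x is the direction in which the jaws open and shut, and the axes are right-handed (so a half turn about z gives the same grasp; the last joint's range is limited). The gripper opens to 95 mm and grips with 3 to 60 N. Pads are 20 mm wide; open, the fingers measure 119 mm over their backs; the gripper's body (75 mm by 180 mm) begins 59 mm behind the grasp point.
Start: joints at [1.228, 0.124, 1.65, -0, 1.367, -0.083], TCP at [0.167, 0.628, 0.405] pointing down, gripper open.
Joint ranges: [-2.61, 2.61], [-1.02, 2.33], [0.03, 2.71], [-1.35, 4.49], [0.32, 2.68], [-2.91, 2.91]. Speed limits (rad/s): [2.57, 2.57, 3.14, 3.14, 3.14, 3.14].

### API

Orientations are given as a unit quaternion [x, y, z, w].
In Python, from rig import manip gives the robot as it stands. The module is installed in compiled form; this text tells all that it offers.
- The arm moves only by the tool play_rows, never from a script. Its argument "targets" is a list of rows, each a list of 7 numbers: the turn, a rotation vector about the tool's x, y, z in degrees, then the shift along the tool's x, y, z in mm, then the opening, from -1 (shut) to 1 (fully open), so that 0 is half open. A call has 1 to 20 rows; each row is the pose to reach, as a shift and turn from the pose measured when the call began, along the tool's axes at that moment; what a row does not reach only later rows make up. A row lasts 1/8 s, in which the tool goes at most 62.5 mm and 10.7 degrees, less where a joint would pass 70% of its speed; a pose out of reach is approached as far as the arm can. A call with a gripper value outside its range is refused whole. The fingers move at their own pace and stop on an object; "grip_force" is the grip in N (left out, the last holds). Time passes only in rows, so rows that repeat a pose let the fingers close. It gives the time, the measured TCP pose, the force and the opening at its end, in the units of the state.
- manip.sense(): the state, without advancing time (a new reading comes with each control period).
- manip.read_camera(name): name is "scene" or "top"; returns a dict with "img" (400x640x3 uint8, red, green, blue), "z_map" (400x640 float32, m along the optical axis (not along the pixel's ray), 0 where there is no reading), "fx", "fy", "cx", "cy" (pixels), "D" ([k1, k2, p1, p2, k3] as OpenCV has them; the pictures are not rectified), "extrinsics" (4x4, takes a point from world to camera coordinates). Camera axes: x right, y down, z forward; pixel columns grow to the right and rows downward; lengths in m; the calibration is good to about 2 mm. A picture is of the moment at which its call begins.
- manip.hand_in(): hands the job in, once; it reports no verdict.
Trained networks look in a picture, given as the dict that the camera call returned (one of the last four; its "shot" number tells which), for a name from the list of things; names that differ only in an ending like _2 or _b are one class to them, and where a whole thing is asked for, a point or a joint stands for the part that bears it (a point fixed in the world has none). Each returns a list of dicts, best first, with "confidence" (0 to 1); they miss things now and then, are a little off and sometimes report something else, mostly with a low value. They report only what shows in the picture. A call takes as long as a camera call. They do not tell look-alikes from the thing itself.
- manip.spot_in(picture, target): "xyz" ([x, y, z] in m, in the coordinates of the camera as it stood for that picture, good to about 4 mm: the middle of the surface that is visible of it).
The state is a dict: "t": time; "joints": joint angles; "joint_vel": joint speeds; "effort": joint torques, N m; "position": TCP position; "ee_rot": TCP orientation; "ft_force": force on the tool from outside, world axes, zero at the start; "moment": the same for the moment, N m; "grip_width": opening from 0.0 (shut) to 1.0 (fully open).
Only numpy, scipy, OpenCV 4.12 (cv2) and the standard library are available. Lean on these libraries where they do the work, as an engineer would, in place of code of your own. Each camera call takes 0.05 s, during which the arm holds its last target. There are 200 camera calls.

### The job

Stand the square glass jar from the worktop in the empty pocket of the wooden jar holder, side by side with its twin and fully down so that the pocket braces it, then unscrew its tight cap anticlockwise, taking a fresh grip when the wrist runs out of turn. Stop turning when the thread lets go, lift the cap straight up off the neck and finish while holding it level over the jar's mouth, a few centimetres clear of the rim, with the jar left standing in its pocket. Leave everything else where it stands.

Things in the scene. Friction and masses are not known exactly. Their poses are not given: they have to be found in the camera images.
- jar: Empty square clear glass jar, the one on the worktop, left or right of the holder: 58 x 58 mm with vertical flat sides up to 66 mm, a shoulder to 71 mm, then a round neck (41 mm). About 0.4 kg. Origin: centre of its underside, on the worktop at the start; x and y square to its sides, z up. Can be gripped by two opposite sides, above the height of the pocket's walls.
- cap: Steel twist-off cap on that jar, 56 mm across (knurled skirt), 17.5 mm high. Origin: on its axis at the skirt's lower edge, 75.7 mm above the jar's underside while closed (top at 93.2 mm); z up. Anticlockwise from above opens it. Tight at first (about 0.6 N m: grip it with 40 N or more), then easier; it rises 3 mm in turning. Free, it weighs 70 g; before that a pull lifts the jar.
- cap_mark (a point): Point on the cap's lower edge above a lug, 25 mm from the axis along the cap's x axis (no visible mark). Two lugs run in a two-start thread. Bearing from the jar's x axis, anticlockwise: 0.18 to 0.42 rad while closed, 2.45 to 2.85 rad where the lugs are free to lift (2.0 to 2.3 rad of turn frees it); just beyond, they meet the thread's next start. It takes two grips or more.
- jar_rim (a point): Centre of the jar's mouth, level with the rim, 90.5 mm above the jar's underside.
- jar_holder: Fixed light wooden block, 110 mm (x) by 232 mm (y), 32 mm high, with two square pockets side by side, 116 mm apart along its y axis. Each pocket is 64 x 64 mm, 22 mm deep, its floor 10 mm above the worktop. Origin: centre of its underside; z up.
- free_pocket (a point): Centre of the floor of the empty pocket (58 mm from the holder's centre towards its own +y, 10 mm above the worktop). The holder's axes give the pocket's: the jar fits with its sides parallel to the holder's, in any of the four quarter turns, with 3 mm play on each side.
- spare_jar: The twin: the same jar with its cap on (93 mm high), standing in the holder's other pocket. Leave it. Origin: centre of its underside.
- jam_jar: Bystander: round jam jar with a screw lid, 66 mm across, 99 mm high, on the other side of the holder from the square jar. Origin: centre of its underside.
- mug_tea: Bystander: mug, 86 mm across without the handle, 88 mm high, behind the work on the left. Origin: centre of its underside.
- cup_espresso: Bystander: small striped cup, 65 mm across, 50 mm high, behind the work on the left. Origin: centre of its underside.
- egg_1: Bystander: white egg, 58 x 45 mm, lying on the worktop at the right rear.
- egg_2: Bystander: brown egg, 58 x 45 mm, lying on the worktop at the right rear.
Mind the look-alikes: they are no part of the job. Several things have the shape of the cap; the one meant has the colours described above.

How it is judged:
By the outcome, as a careful person would: the job done as asked, in the order asked, and still so for the second after the job is handed in, while the arm keeps its last pose, push and grip.
It also fails if it takes over 58 s, if anything falls off the work surface, if the arm or the gripper's body presses on something with over 40 N, if the wrist force passes 120 N, or if a joint passes its speed limit or range.

## Working session

There is one attempt and no reset: what is moved stays moved. The work goes in short steps, Python scripts to look and compute and a tool call to move; the robot and the scene stay as the last step left them, time stands still between calls to the robot, and variables do not carry over. Pictures are saved under pics/ and viewed, about 8 in all and at most 12, crops included, and the job is handed in when it is done.

Besides the shell and the picture viewer there is one more tool, called as name([rows], argument=value, ...), one row to a line, values as JSON. play_rows: Moves the arm, as the interface text tells. Its arguments: {"type":"object","properties":{"targets":{"type":"array","items":{"type":"array","items":{"type":"number"}}},"grip_force":{"type":"number"}},"required":["targets"]}

```bash
mkdir -p pics
cat > h.py <<'E'
import numpy as np, cv2
from rig import manip
from scipy.spatial.transform import Rotation as R
np.set_printoptions(precision=4,suppress=True)
def cam(n): return manip.read_camera(n)
def K(p): return np.array([[p['fx'],0,p['cx']],[0,p['fy'],p['cy']],[0,0,1.]])
def c2w(p,X):
    T=np.linalg.inv(np.array(p['extrinsics'])); return np.atleast_2d(X)@T[:3,:3].T+T[:3,3]
def proj(p,X):
    T=np.array(p['extrinsics']); r,_=cv2.Rodrigues(T[:3,:3])
    return cv2.projectPoints(np.atleast_2d(X).astype(float),r,T[:3,3],K(p),np.array(p['D']))[0][:,0]
def cloud(p):
    z=p['z_map']; v,u=np.mgrid[:z.shape[0],:z.shape[1]]
    n=cv2.undistortPoints(np.stack([u,v],-1).reshape(-1,1,2).astype(np.float32),K(p),np.array(p['D']))[:,0]
    W=c2w(p,np.c_[n*z.reshape(-1,1),z.reshape(-1)]); W[z.reshape(-1)==0]=np.nan
    return W.reshape(z.shape+(3,))
def onplane(p,uv,h):
    n=cv2.undistortPoints(np.array(uv,float).reshape(-1,1,2),K(p),np.array(p['D']))[:,0]
    T=np.linalg.inv(np.array(p['extrinsics'])); d=np.c_[n,np.ones(len(n))]@T[:3,:3].T; o=T[:3,3]
    return o+d*((h-o[2])/d[:,2])[:,None]
def save(p,f,box=None,s=1):
    i=p['img'][...,::-1]
    if box: i=i[box[1]:box[3],box[0]:box[2]]
    cv2.imwrite('pics/'+f,cv2.resize(i,None,fx=s,fy=s,interpolation=cv2.INTER_CUBIC))
E
python3 - <<'E'
from h import *
for n in ['top','scene']:
    p=cam(n); save(p,n+'0.png')
    print(n,'cam pos',c2w(p,[0,0,0]))
    for t in ['jar','cap','jar_holder','spare_jar','jam_jar','mug_tea','cup_espresso']:
        for d in manip.spot_in(p,t)[:4]:
            print(t,round(d['confidence'],2),c2w(p,d['xyz'])[0],proj(p,c2w(p,d['xyz']))[0])
print(manip.sense())
E
```

```text
top cam pos [[-0.513 -0.231  1.477]]
jar 0.81 [ 0.4902 -0.3255  0.0461] [396.2871 211.0243]
cap 0.65 [ 0.5093 -0.4337  0.0188] [425.9263 216.0836]
cap 0.65 [ 0.6016 -0.4213  0.0346] [425.1523 192.3105]
cap 0.61 [ 0.5472 -0.2324  0.0159] [371.3143 198.551 ]
cap 0.6 [ 0.5031 -0.3272  0.0963] [399.2324 199.858 ]
jar_holder 0.78 [ 0.4758 -0.0263  0.0349] [311.5568 201.8161]
spare_jar 0.62 [ 0.484  -0.1058  0.0929] [334.6703 194.1298]
spare_jar 0.54 [0.4857 0.2396 0.0987] [238.2066 176.4153]
mug_tea 0.82 [0.6647 0.3182 0.0593] [233.3545 143.1967]
cup_espresso 0.73 [0.6207 0.2041 0.036 ] [259.5715 160.4875]
cup_espresso 0.48 [ 0.6468 -0.3755  0.0372] [413.8244 180.1355]
scene cam pos [[ 0.1335 -0.7925  1.0284]]
jar 0.94 [ 0.4911 -0.347   0.0459] [372.9376 281.8121]
jar 0.65 [ 0.5097 -0.3369  0.0927] [378.8428 266.6557]
cap 0.88 [ 0.5529 -0.2357  0.0148] [371.0808 248.025 ]
cap 0.63 [ 0.5042 -0.3326  0.0927] [376.1435 266.1832]
cap 0.6 [ 0.5116 -0.4358  0.0152] [396.0808 311.7402]
cap 0.59 [ 0.3349 -0.288   0.012 ] [309.4758 293.5893]
jar_holder 0.68 [ 0.4787 -0.0373  0.0351] [317.5109 204.3873]
spare_jar 0.68 [ 0.4934 -0.1191  0.0817] [334.3126 211.9281]
jam_jar 0.62 [0.4628 0.234  0.0726] [278.0063 142.776 ]
jam_jar 0.49 [ 0.506  -0.3318  0.089 ] [376.426  266.4526]
mug_tea 0.74 [0.6578 0.2899 0.0587] [323.1937 120.0222]
cup_espresso 0.65 [0.6074 0.1963 0.0329] [321.9959 145.4606]
{'t': 0.8, 'joints': array([ 1.2284,  0.1237,  1.6503, -0.    ,  1.3675, -0.0826]), 'joint_vel': array([ 0.0015,  0.0011, -0.0006,  0.0002,  0.0006,  0.0009]), 'effort': array([ -0.0003, -41.7521, -36.0207,   0.0774,   0.0426,   0.    ]), 'position': array([0.167 , 0.6282, 0.4048]), 'ee_rot': array([ 0.7927,  0.6096,  0.    , -0.    ]), 'ft_force': array([-1.0088, -0.4551,  0.1393]), 'moment': array([ 0.008 ,  0.0056, -0.0018]), 'grip_width': 0.9974099135548372}
```

View pics/top0.png

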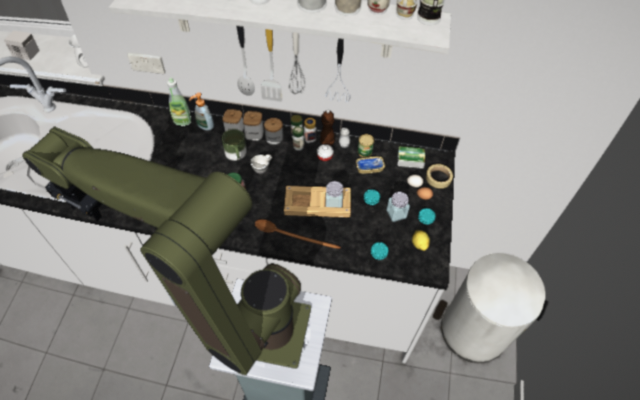

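View pics/scene0.png

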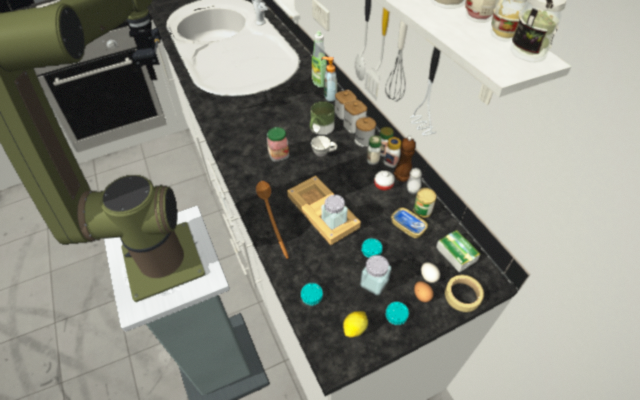

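The jar to move is at scene (376,275) / top (398,205). It has a steel-lilac cap and stands right of the holder, and its twin is in the holder at (334,211). The teal discs at scene (371,248), (311,294) and (397,313) are look-alike caps lying on the worktop. Next I'll measure poses from depth and check with one crop.

Run:
```python
from h import *
from scipy.optimize import minimize
crops=[]
clouds=[]
for n,box in [('top',(270,160,450,270)),('scene',(280,170,460,330))]:
    p=cam(n); W=cloud(p).reshape(-1,3); W=W[np.isfinite(W[:,0])]; clouds.append(W)
    print(n,'table z',np.median(W[(abs(W[:,0]-.45)<.1)&(abs(W[:,1]+.25)<.05)&(W[:,2]<.02),2]))
    for nm,c in [('jar',(.5,-.33)),('spare',(.49,-.11))]:
        m=(np.hypot(W[:,0]-c[0],W[:,1]-c[1])<.06)
        P=W[m&(W[:,2]>.085)&(W[:,2]<.105)]
        (x,y),r=cv2.minEnclosingCircle(P[:,:2].astype(np.float32)); print(nm,'cap',len(P),x,y,r,np.median(P[:,2]),P[:,:2].mean(0))
        P=W[m&(W[:,2]>.015 if nm=='jar' else m&(W[:,2]>.042))&(W[:,2]<.066)]
        print('  side',len(P),cv2.minAreaRect(P[:,:2].astype(np.float32)) if len(P) else 0)
    m=(abs(W[:,2]-.032)<.006)&(abs(W[:,0]-.48)<.1)&(W[:,1]>-.19)&(W[:,1]<.13)
    P=W[m]; print('holder',len(P),cv2.minAreaRect(P[:,:2].astype(np.float32)),np.median(P[:,2]))
    i=cv2.resize(p['img'][box[1]:box[3],box[0]:box[2],::-1],None,fx=4,fy=4,interpolation=cv2.INTER_CUBIC)
    cv2.imwrite(f'pics/{n}1.png',i)
```

```text
top table z 0.0015560464146854303
jar cap 195 0.5107185244560242 -0.32686975598335266 0.03326275572180748 0.09516842227027222 [ 0.5078 -0.3282]
  side 187 ((0.4935604929924011, -0.32286614179611206), (0.07770294696092606, 0.04323640093207359), 73.3775863647461)
spare cap 138 0.5018866062164307 -0.1012134775519371 0.031142927706241608 0.10113303187150713 [ 0.4963 -0.1005]
  side 59 ((0.4975794851779938, -0.10639771819114685), (0.07353757321834564, 0.06825501471757889), 12.821364402770996)
holder 990 ((0.49335941672325134, -0.04163917899131775), (0.11708291620016098, 0.23066873848438263), 9.417989730834961) 0.03288175864261489
scene table z -0.0006125300653381238
jar cap 356 0.5091710090637207 -0.3299380838871002 0.029332313686609268 0.09263394747142029 [ 0.5086 -0.3316]
  side 278 ((0.5068005919456482, -0.3318321406841278), (0.05483808368444443, 0.05937068164348602), 29.96834945678711)
spare cap 283 0.5003749132156372 -0.1020992249250412 0.02959979698061943 0.10186433910067916 [ 0.4998 -0.1055]
  side 128 ((0.4918564260005951, -0.116849884390831), (0.041354186832904816, 0.07628530263900757), 58.28660202026367)
holder 1273 ((0.49126267433166504, -0.04321233928203583), (0.11094145476818085, 0.23634102940559387), 9.83969783782959) 0.031269145822567346
```

View pics/top1.png

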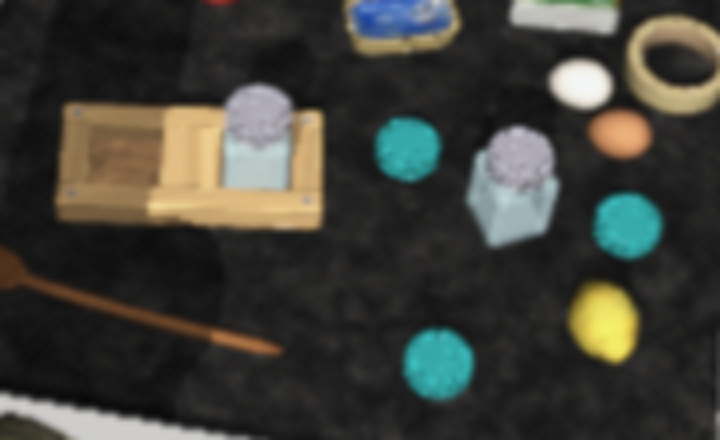

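View pics/scene1.png

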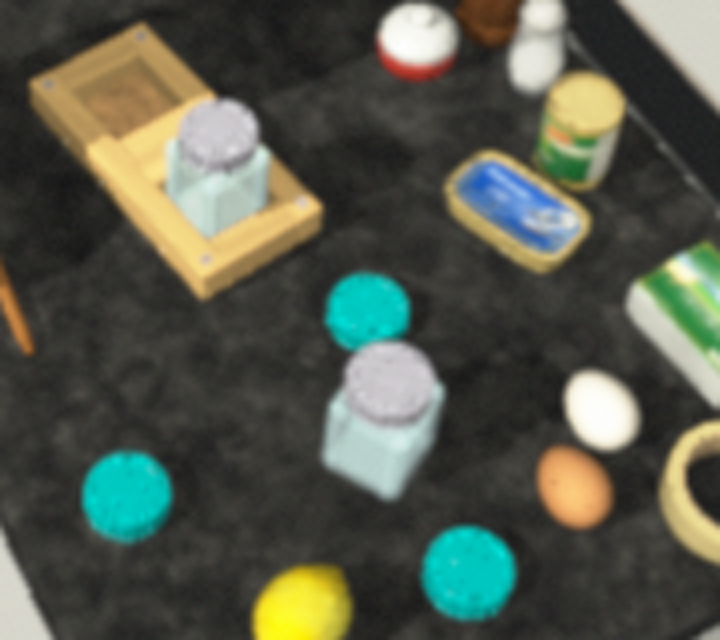

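```bash
cat > fit.py <<'E'
from h import *
from scipy.optimize import minimize
S=4
def box(x,y,a,sx,sy,z0,z1):
    c=[(i*sx/2,j*sy/2,z) for i in(-1,1) for j in(-1,1) for z in(z0,z1)]
    return np.array(c)@R.from_euler('z',a).as_matrix().T+[x,y,0]
def cyl(x,y,r,z0,z1):
    t=np.linspace(0,2*np.pi,40); return np.array([(x+r*np.cos(k),y+r*np.sin(k),z) for k in t for z in(z0,z1)])
def jar(x,y,a,z=0): return [box(x,y,a,.058,.058,z,z+.066),cyl(x,y,.028,z+.0757,z+.0932),np.r_[box(x,y,a,.056,.056,z+.066,z+.066),cyl(x,y,.022,z+.066,z+.08)]]
def holder(x,y,a):
    s=np.array([x,y])-.058*np.array([-np.sin(a),np.cos(a)])
    return [box(x,y,a,.110,.232,0,.032)]+jar(s[0],s[1],a,.010)
def render(p,parts,b):
    m=np.zeros(((b[3]-b[1])*S,(b[2]-b[0])*S),np.uint8)
    for P in parts:
        q=((proj(p,P)-[b[0],b[1]]+.5)*S-.5)
        cv2.fillConvexPoly(m,cv2.convexHull(np.round(q*16).astype(np.int32)),1,shift=4)
    return m
def mask(p,b,teal=True):
    i=cv2.resize(p['img'][b[1]:b[3],b[0]:b[2]],None,fx=S,fy=S,interpolation=cv2.INTER_LINEAR)
    h=cv2.cvtColor(i,cv2.COLOR_RGB2HSV)
    m=(h[...,2]>85)&~((h[...,1]>120)&(h[...,0]>75)&(h[...,0]<105))
    n,l,st,_=cv2.connectedComponentsWithStats(m.astype(np.uint8)); return (l==1+np.argmax(st[1:,4])).astype(np.uint8)
def fit(ps,model,x0):
    pre=[]
    for p in ps:
        q=np.vstack([proj(p,P) for P in model(*x0)]); lo=q.min(0).astype(int)-8; hi=q.max(0).astype(int)+9
        b=(*lo,*hi); pre.append((p,b,mask(p,b)))
    f=lambda v:sum((render(p,model(v[0],v[1],v[2]),b)!=m).sum()/m.sum() for p,b,m in pre)
    x0=np.array(x0)
    best=min((minimize(f,x0+[0,0,d],method='Nelder-Mead',options=dict(initial_simplex=x0+[0,0,d]+np.array([[0,0,0],[.006,0,0],[0,.006,0],[0,0,.12]]),xatol=1e-4,fatol=1e-5)) for d in (-.2,0,.2)),key=lambda r:r.fun)
    return best.x,best.fun/len(ps)
E
python3 - <<'E'
from fit import *
ps=[cam('top'),cam('scene')]
for nm,mod,x0 in [('holder',holder,(.492,-.042,.166)),('jar',jar,(.509,-.331,.6))]:
    for q in ([ps[0]],[ps[1]],ps): print(nm,*fit(q,mod,x0))
E
```

```text
holder [ 0.4973 -0.0437  0.1584] 0.0325292732886973
holder [ 0.4927 -0.0424  0.1611] 0.015374457649500094
holder [ 0.4938 -0.0427  0.1629] 0.04462961601872685
jar [ 0.5143 -0.3297  0.5093] 0.042625645843118835
jar [ 0.5095 -0.3278  0.5344] 0.04780521262002743
jar [ 0.5113 -0.3276  0.5175] 0.07980855531522685
```

```bash
cat > goto.py <<'E'
import sys
from h import *
def go(x,y,z,yaw):  # grasp-point goal, world
    s=manip.sense(); r=R.from_quat(s['ee_rot']); 
    g=R.from_euler('z',yaw)*R.from_euler('x',np.pi)
    d=(r.inv()*g).as_rotvec(degrees=True); t=r.inv().apply(np.array([x,y,z+.171])-s['position'])*1000
    print('t',round(s['t'],2),'q',s['joints'],'\npos',s['position'],'yaw',np.arctan2(*r.as_matrix()[[1,0],0]),'grasp z',s['position'][2]-.171,'F',s['ft_force'],'M',s['moment'],'w',s['grip_width'])
    print('ROW',np.r_[d,t].round(1))
if __name__=='__main__': go(*map(float,sys.argv[1:]))
E
python3 goto.py .5115 -.3287 .18 .522
```

```text
t 1.0 q [ 1.2284  0.1238  1.6503  0.      1.3675 -0.0826] 
pos [0.167  0.6282 0.4048] yaw 1.3109487724337672 grasp z 0.23379030617465893 F [ 0.4819 -0.7315  0.5019] M [0.0055 0.0332 0.0139] w 0.9991183683445842
ROW [  -0.    -0.    45.2 -836.2  578.8   53.8]
```

play_rows([
  [0,0,2,-30,21,2,1],
  [0,0,5,-75,52,5,1],
  [0,0,7,-125,87,8,1],
  [0,0,10,-175,121,11,1],
  [0,0,12,-225,156,14,1],
  [0,0,15,-275,190,18,1],
  [0,0,18,-325,225,21,1],
  [0,0,20,-375,260,24,1],
  [0,0,23,-425,294,27,1],
  [0,0,26,-475,329,31,1],
  [0,0,28,-525,363,34,1],
  [0,0,31,-575,398,37,1],
  [0,0,34,-625,433,40,1],
  [0,0,37,-675,467,43,1],
  [0,0,39,-725,502,47,1],
  [0,0,42,-775,536,50,1],
  [0,0,44,-815,564,53,1],
  [0,0,45.2,-836,579,54,1],
  [0,0,45.2,-836,579,54,1],
])

```text
t: 3.38
position: [0.512, -0.33, 0.3504]
ee_rot: [0.966, 0.257, -0.0, -0.0]
ft_force: [1.1, 0.3, -0.0]
grip_width: 1.0
```

```bash
python3 goto.py .5115 -.3287 .047 .522
python3 - <<'E'
from fit import *
ps=[cam('top'),cam('scene')]
i=[cv2.resize(p['img'][160:330,330:470,::-1],None,fx=2.8,fy=2.8,interpolation=cv2.INTER_CUBIC) for p in ps]
cv2.imwrite('pics/above.png',np.hstack(i))
E
```

```text
t 3.38 q [-0.6606  0.0746  1.7966  0.      1.271  -1.181 ] 
pos [ 0.512  -0.33    0.3504] yaw 0.520310338880477 grasp z 0.1793824732529268 F [ 1.1412  0.282  -0.0278] M [-0.0179 -0.0048 -0.0073] w 1.0004194302126987
ROW [ -0.    0.   -0.1   0.3  -1.3 132.4]
```

View pics/above.png

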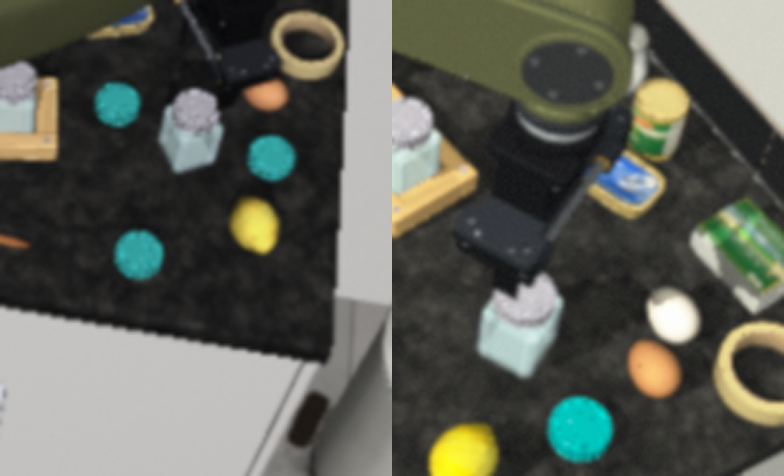

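The picture shows the gripper straddling the steel-capped jar at left (190,130) / right (520,330), clear of the teal caps and eggs. I'll descend and grip.

play_rows([
  [0,0,0,0,-1,15,1],
  [0,0,0,0,-1,40,1],
  [0,0,0,0,-1,65,1],
  [0,0,0,0,-1,90,1],
  [0,0,0,0,-1,110,1],
  [0,0,0,0,-1,124,1],
  [0,0,0,0,-1,131,1],
  [0,0,0,0,-1,132,1],
  [0,0,0,0,-1,132,-1],
  [0,0,0,0,-1,132,-1],
  [0,0,0,0,-1,132,-1],
  [0,0,0,0,-1,132,-1],
  [0,0,0,0,-1,132,-1],
  [0,0,0,0,-1,132,-1],
], grip_force=30)

```text
t: 5.22
position: [0.511, -0.3273, 0.2187]
ee_rot: [0.966, 0.258, -0.0, -0.0]
ft_force: [-2.0, 0.2, 1.9]
grip_width: 0.606
```

```bash
python3 goto.py .4852 .0143 .11 .161
```

```text
t 5.22 q [-0.6581  0.2131  1.8838 -0.0001  1.0457 -1.1804] 
pos [ 0.511  -0.3273  0.2187] yaw 0.5223631321837501 grasp z 0.04774370964559688 F [-2.0099  0.1601  1.8991] M [-0.0975  0.294   0.0747] w 0.6064367309961077
ROW [  -0.     0.    20.7  148.  -309.   -62. ]
```

play_rows([
  [0,0,0,0,0,-8,-1],
  [0,0,0,0,0,-30,-1],
  [0,0,0,0,0,-60,-1],
  [0,0,0,0,0,-95,-1],
  [0,0,0,3,-6,-125,-1],
  [0,0,1,10,-20,-142,-1],
  [0,0,3,22,-45,-142,-1],
  [0,0,5,37,-77,-142,-1],
  [0,0,8,54,-113,-142,-1],
  [0,0,10,72,-150,-142,-1],
  [0,0,13,90,-187,-142,-1],
  [0,0,15,107,-224,-142,-1],
  [0,0,18,124,-258,-142,-1],
  [0,0,19.5,137,-285,-142,-1],
  [0,0,20.7,145,-302,-142,-1],
  [0,0,20.7,148,-309,-142,-1],
  [0,0,20.7,148,-309,-142,-1],
  [0,0,20.7,148,-309,-142,-1],
])

```text
t: 7.48
position: [0.4852, 0.0137, 0.3607]
ee_rot: [0.997, 0.08, -0.001, -0.0]
ft_force: [0.6, 0.1, -5.0]
grip_width: 0.606
```

```bash
python3 goto.py .4852 .0143 .08 .161;  python3 - <<'E'
from fit import *
ps=[cam('top'),cam('scene')]
for p in ps: 
  for t in('jar','cap'):
    for d in manip.spot_in(p,t)[:3]: print(t,d['confidence'],c2w(p,d['xyz']))
i=[cv2.resize(p['img'][120:270,250:400,::-1],None,fx=2.6,fy=2.6,interpolation=cv2.INTER_CUBIC) for p in ps]
cv2.imwrite('pics/carry.png',np.hstack(i))
E
```

```text
t 7.47 q [-0.0825 -0.2179  2.0548  0.0001  1.3059 -0.2431] 
pos [0.4852 0.0137 0.3607] yaw 0.16054550511511295 grasp z 0.18973081219539692 F [ 0.5632  0.1239 -4.99  ] M [-0.097   0.0298  0.0235] w 0.6056353149534547
ROW [ -0.    0.1  -0.    0.2  -0.6 109.7]
jar 0.45 [[0.4628 0.0067 0.1605]]
cap 0.68 [[ 0.5508 -0.2294  0.0164]]
cap 0.68 [[ 0.337  -0.2906  0.0177]]
cap 0.53 [[ 0.5076 -0.433   0.0165]]
jar 0.75 [[ 0.4805 -0.0105  0.1785]]
cap 0.79 [[ 0.5113 -0.4371  0.0146]]
cap 0.62 [[ 0.3374 -0.2885  0.0121]]
cap 0.59 [[ 0.5529 -0.2335  0.016 ]]
```

View pics/carry.png

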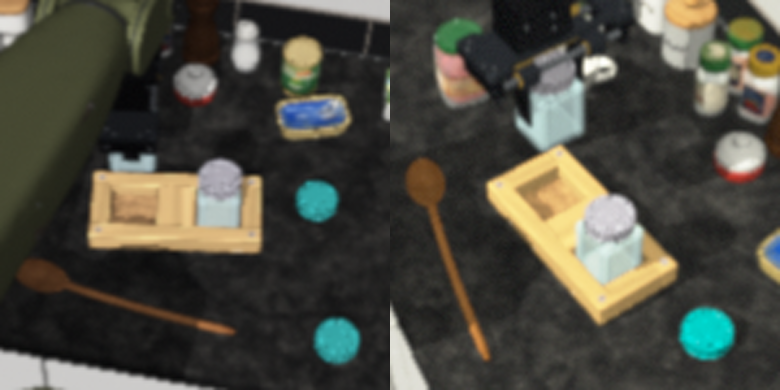

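The jar is held upright at right (553,112), over the empty pocket at right (545,190). The twin at (610,235) is undisturbed. I'll hover lower and compare the jar's base with the pocket in the image.

play_rows([
  [0,0,0,0,0,15,-1],
  [0,0,0,0,0,40,-1],
  [0,0,0,0,0,65,-1],
  [0,0,0,0,0,84,-1],
  [0,0,0,0,-0.5,92,-1],
  [0,0,0,0,-0.5,92,-1],
])

```text
t: 8.52
position: [0.4849, 0.0144, 0.2681]
ee_rot: [0.997, 0.08, -0.001, -0.0]
ft_force: [-0.0, 1.0, -5.8]
grip_width: 0.611
```

```bash
python3 goto.py .4852 .0143 .0577 .161;  python3 - <<'E'
from fit import *
s=manip.sense(); x,y,z=s['position']; zb=z-.171-.0477
p=cam('scene'); q=cam('top')
out=[]
for p,H in ((p,(.4927,-.0424,.161)),(q,(.4973,-.0437,.161))):
    b=(255,130,375,250); k=5
    i=cv2.resize(p['img'][b[1]:b[3],b[0]:b[2],::-1],None,fx=k,fy=k,interpolation=cv2.INTER_CUBIC)
    dx,dy=np.array(H[:2])-[.4945,-.043]
    for (P,c) in [(box(x+dx,y+dy,.161,.058,.058,zb,zb+.066),(0,0,255)),(box(*H,.110,.232,0,.032),(0,255,0))]:
        h=cv2.convexHull(((proj(p,P)-[b[0],b[1]]+.5)*k-.5).astype(np.int32)); cv2.polylines(i,[h],True,c,1)
    out.append(i[:, :400] if 0 else cv2.resize(i,(400,400)))
    cv2.imwrite('pics/hov_%d.png'%len(out),i)
E
```

```text
t 8.53 q [-0.081  -0.1167  2.1328  0.0005  1.128  -0.2417] 
pos [0.4849 0.0144 0.2681] yaw 0.1604477968862977 grasp z 0.09709608294493946 F [-0.0112  0.9808 -5.796 ] M [-0.0703 -0.0303 -0.0275] w 0.6114777799181416
ROW [-0.1  0.1 -0.   0.4  0.2 39.4]
```

View pics/hov_1.png

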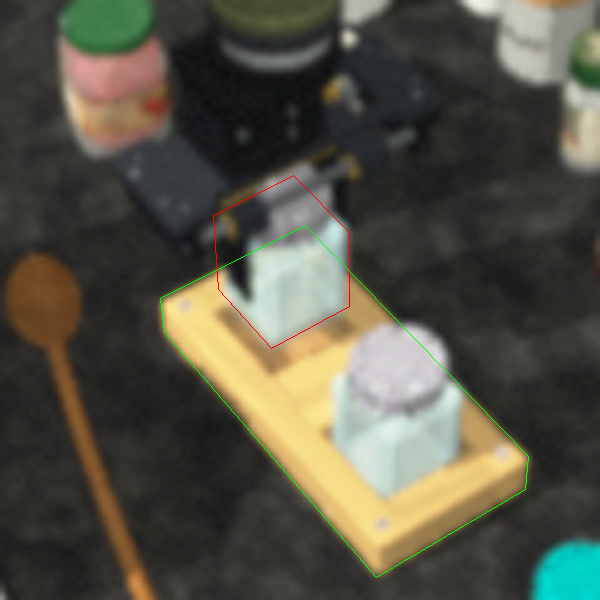

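The jar base matches the expected outline to within a pixel: corner at (272,347) against the model's (271,348). I'll start the insertion.

play_rows([
  [0,0,0,0,0,6,-1],
  [0,0,0,0,0,12,-1],
  [0,0,0,0,0,16,-1],
  [0,0,0,0,0,19,-1],
  [0,0,0,0,0,22,-1],
  [0,0,0,0,0,24,-1],
  [0,0,0,0,0,24,-1],
])

```text
t: 9.5
position: [0.4855, 0.0144, 0.2455]
ee_rot: [0.997, 0.08, 0.0, -0.0]
ft_force: [0.5, -0.2, -5.6]
grip_width: 0.607
```

```bash
python3 goto.py .4852 .0143 .0577 .161
```

```text
t 9.5 q [-0.081  -0.0841  2.1458  0.0005  1.0797 -0.2417] 
pos [0.4855 0.0144 0.2455] yaw 0.1604686276854253 grasp z 0.07447274147257707 F [ 0.5149 -0.1587 -5.5914] M [-0.0765  0.0166 -0.0039] w 0.6071263531242552
ROW [-0.  -0.  -0.  -0.3  0.1 16.8]
```

No contact, so it's inside the pocket. Now the rest of the way down.

play_rows([
  [0,0,0,0,0,4,-1],
  [0,0,0,0,0,8,-1],
  [0,0,0,0,0,11,-1],
  [0,0,0,0,0,14,-1],
  [0,0,0,0,0,16,-1],
  [0,0,0,0,0,17,-1],
  [0,0,0,0,0,17,-1],
])

```text
t: 10.38
position: [0.4856, 0.0144, 0.2288]
ee_rot: [0.997, 0.08, 0.0, -0.0]
ft_force: [-1.7, 0.3, -3.1]
grip_width: 0.607
```

```bash
python3 goto.py .4852 .0143 .0577 .161
```

```text
t 10.38 q [-0.081  -0.0585  2.1544  0.0005  1.0456 -0.2417] 
pos [0.4856 0.0144 0.2288] yaw 0.16054463121502335 grasp z 0.05775312541687633 F [-1.6707  0.319  -3.0671] M [-0.1048  0.2973  0.037 ] w 0.6074559995375968
ROW [-0.  -0.  -0.  -0.4  0.1  0.1]
```

play_rows([
  [0,0,0,0,0,0,0.4],
  [0,0,0,0,0,0,1],
  [0,0,0,0,0,0,1],
  [0,0,0,0,0,0,1],
  [0,0,0,0,0,-15,1],
  [0,0,0,0,0,-35,1],
  [0,0,6,0,0,-44.8,1],
  [0,0,15,0,0,-44.8,1],
  [0,0,25,0,0,-44.8,1],
  [0,0,35,0,0,-44.8,1],
  [0,0,45,0,0,-44.8,1],
  [0,0,55,0,0,-44.8,1],
  [0,0,64,0,0,-44.8,1],
  [0,0,70,0,0,-44.8,1],
  [0,0,70,0,0,-44.8,1],
])

```text
t: 12.25
position: [0.4858, 0.0144, 0.2746]
ee_rot: [0.863, -0.506, 0.001, -0.001]
ft_force: [-0.3, -0.3, -0.3]
grip_width: 1.003
```

```bash
python3 goto.py .4852 .0143 .1025 -1.06;  python3 - <<'E'
from fit import *
ps=[cam('scene'),cam('top')]
i=[cv2.resize(p['img'][120:250,250:380,::-1],None,fx=3,fy=3,interpolation=cv2.INTER_CUBIC) for p in ps]
cv2.imwrite('pics/seated.png',np.hstack(i))
W=cloud(ps[0]).reshape(-1,3)
for c in ((.4852,.0143),(.5037,-.1)):
    m=(np.hypot(W[:,0]-c[0],W[:,1]-c[1])<.02)&(W[:,2]>.09)&(W[:,2]<.125); print(np.median(W[m],0),m.sum())
E
```

```text
t 12.25 q [-0.081  -0.1241  2.1275  0.0005  1.1368  0.9788] 
pos [0.4858 0.0144 0.2746] yaw -1.0600006631631116 grasp z 0.10357275954330938 F [-0.2636 -0.2966 -0.2948] M [-0.0902  0.1457 -0.0134] w 1.0026788782459946
ROW [-0.1 -0.  -0.  -0.2  0.5  1.1]
[0.4858 0.0142 0.1032] 100
[ 0.5033 -0.1014  0.1029] 117
```

View pics/seated.png

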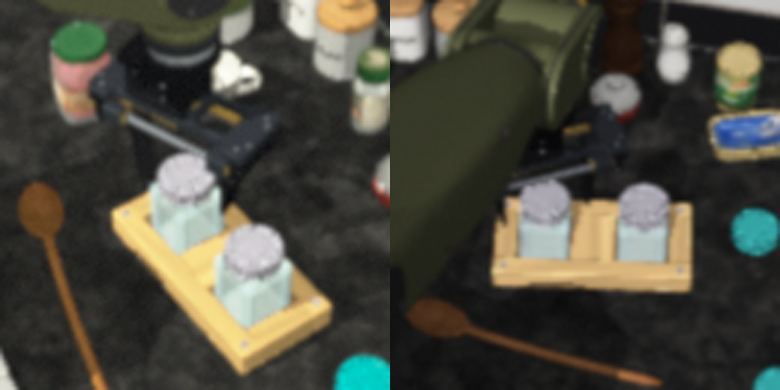

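The jar is seated at left (187,205), level with its twin (cap tops 0.1032 and 0.1029 m). I'll grip the cap and make the first turn.

play_rows([
  [0,0,0,0,0,1,0.5],
  [0,0,0,0,0,1,-1],
  [0,0,0,0,0,1,-1],
  [0,0,0,0,0,1,-1],
  [0,0,0,0,0,1,-1],
  [0,0,0,0,0,1,-1],
  [0,0,-3,0,0,1,-1],
  [0,0,-6,0,0,1,-1],
  [0,0,-9,0,0,0.8,-1],
  [0,0,-12,0,0,0.7,-1],
  [0,0,-12,0,0,0.7,-1],
], grip_force=55)

```text
t: 13.72
position: [0.4851, 0.0146, 0.2732]
ee_rot: [0.911, -0.413, -0.001, -0.0]
ft_force: [-4.0, 0.2, 2.7]
grip_width: 0.579
```

```bash
python3 goto.py .4852 .0143 .1025 -1.06
```

```text
t 13.72 q [-0.0809 -0.123   2.129   0.0012  1.1377  0.7697] 
pos [0.4851 0.0146 0.2732] yaw -0.8511099389116502 grasp z 0.10218919608266461 F [-4.0199  0.1775  2.6846] M [ 0.1313  0.9528 -0.18  ] w 0.5787119629466007
ROW [ 0.1  0.1 12.   0.3  0.1 -0.3]
```

play_rows([
  [0,0,-5,0,0,-0.1,-1],
  [0,0,-10,0,0,-0.2,-1],
  [0,0,-16,0,0,-0.3,-1],
  [0,0,-22,0,0,-0.4,-1],
  [0,0,-28,0,0,-0.6,-1],
  [0,0,-34,0,0,-0.7,-1],
])

```text
t: 14.48
position: [0.4852, 0.0146, 0.274]
ee_rot: [0.992, -0.128, -0.001, -0.001]
ft_force: [0.3, -0.4, 0.9]
grip_width: 0.582
```

```bash
python3 goto.py .4852 .0143 .1025 -1.06
python3 - <<'E'
from fit import *
p=cam('scene'); i=cv2.resize(p['img'][150:240,270:370,::-1],None,fx=6,fy=6,interpolation=cv2.INTER_CUBIC); cv2.imwrite('pics/turn.png',i)
E
```

```text
t 14.47 q [-0.081  -0.1239  2.1283  0.0019  1.1386  0.1748] 
pos [0.4852 0.0146 0.274 ] yaw -0.2565796460339459 grasp z 0.10296648587412957 F [ 0.2785 -0.3904  0.8989] M [-0.0404  0.1762 -0.5219] w 0.582125335236792
ROW [-0.   0.1 46.   0.   0.3  0.5]
```

View pics/turn.png

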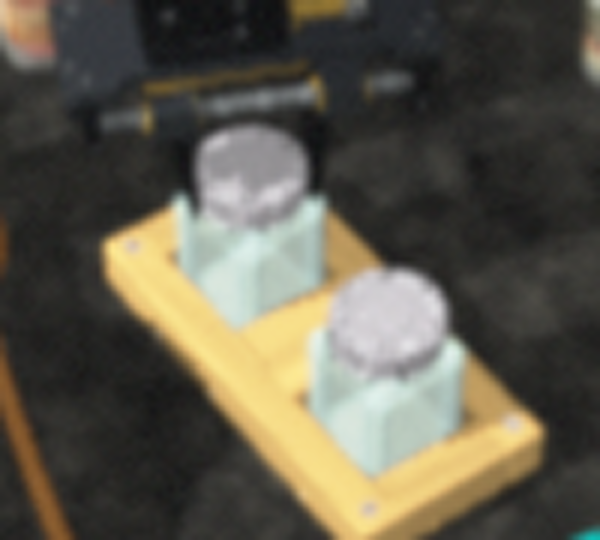

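play_rows([
  [0,0,-5,0,0,-0.1,-1],
  [0,0,-10,0,0,-0.2,-1],
  [0,0,-15,0,0,-0.3,-1],
], grip_force=60)

```text
t: 14.9
position: [0.4852, 0.0146, 0.2743]
ee_rot: [1.0, 0.004, -0.001, -0.001]
ft_force: [-2.2, -0.1, 1.8]
grip_width: 0.581
```

```bash
python3 goto.py .4852 .0143 .1025 -1.06
```

```text
t 14.9 q [-0.081  -0.1243  2.128   0.0021  1.1396 -0.0896] 
pos [0.4852 0.0146 0.2743] yaw 0.0077319909803569556 grasp z 0.10334490117406239 F [-2.2376 -0.098   1.7873] M [-0.0594  0.344  -0.5432] w 0.5809806191774566
ROW [-0.1  0.1 61.2 -0.   0.3  0.8]
```

play_rows([
  [0,0,-5,0,0,-0.1,-1],
  [0,0,-9,0,0,-0.2,-1],
  [0,0,-9,0,0,-0.2,-1],
])

```text
t: 15.28
position: [0.4852, 0.0147, 0.2747]
ee_rot: [0.997, 0.081, -0.001, -0.001]
ft_force: [-2.2, 1.6, 2.4]
grip_width: 0.581
```

```bash
python3 goto.py .4852 .0143 .1025 -1.06
```

```text
t 15.28 q [-0.0808 -0.1248  2.1278  0.0022  1.1405 -0.2449] 
pos [0.4852 0.0147 0.2747] yaw 0.1631419172840835 grasp z 0.10367109067292304 F [-2.2468  1.627   2.4312] M [ 0.0498  0.4209 -0.0281] w 0.5809745075524808
ROW [-0.1  0.2 70.1 -0.1  0.4  1.2]
```

play_rows([
  [0,0,0,0,0,0,0.5],
  [0,0,0,0,0,0,1],
  [0,0,0,0,0,0,1],
  [0,0,6,0,0,0,1],
  [0,0,15,0,0,0,1],
  [0,0,25,0,0,0,1],
  [0,0,35,0,0,0,1],
  [0,0,45,0,0,0,1],
  [0,0,55,0,0,0,1],
  [0,0,64,0,0,0,1],
  [0,0,70,0,0,0,1],
  [0,0,70,0,0,0,1],
])

```text
t: 16.77
position: [0.4853, 0.0146, 0.2747]
ee_rot: [0.863, -0.504, -0.001, -0.0]
ft_force: [0.0, 0.0, -0.5]
grip_width: 0.996
```

```bash
python3 goto.py .4852 .0143 .1035 -1.06;  python3 - <<'E'
from fit import *
p=cam('scene')
i=cv2.resize(p['img'][150:240,270:370,::-1],None,fx=6,fy=6,interpolation=cv2.INTER_CUBIC); cv2.imwrite('pics/turn2.png',i)
W=cloud(p).reshape(-1,3)
for c in ((.4852,.0143),(.5037,-.1)):
    m=(np.hypot(W[:,0]-c[0],W[:,1]-c[1])<.02)&(W[:,2]>.09)&(W[:,2]<.125); print(np.median(W[m],0),W[m].mean(0),m.sum(),W[m].std(0))
E
```

```text
t 16.77 q [-0.0809 -0.1247  2.1278  0.0021  1.1403  0.9758] 
pos [0.4853 0.0146 0.2747] yaw -1.057568544729352 grasp z 0.10366594274694133 F [ 0.0332  0.0336 -0.4672] M [-0.1229  0.1466  0.0326] w 0.9957690874530299
ROW [0.  0.2 0.1 0.3 0.2 0.2]
[0.4848 0.0129 0.105 ] [0.4852 0.0139 0.1048] 98 [0.0096 0.0102 0.0021]
[ 0.5036 -0.0998  0.1029] [ 0.5038 -0.0999  0.1029] 118 [0.0102 0.0097 0.0018]
```

View pics/turn2.png

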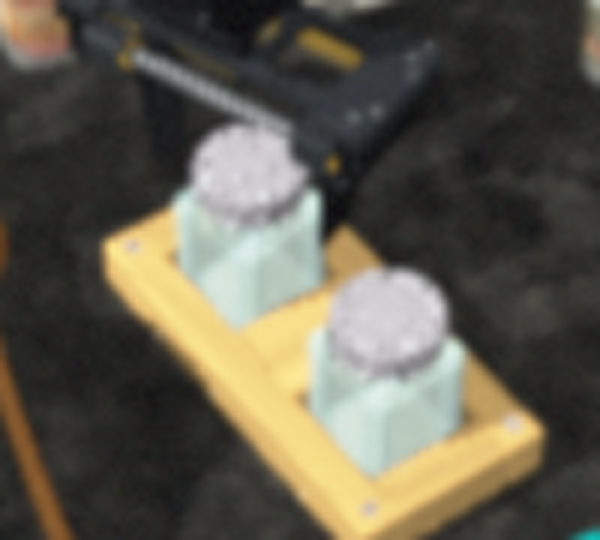

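The cap has risen 1.8 mm relative to the twin, so the thread is turning rather than slipping. The jar has turned about 6° in its play and is now braced. Second grip next.

play_rows([
  [0,0,0,0,0,0,0.5],
  [0,0,0,0,0,0,-1],
  [0,0,0,0,0,0,-1],
  [0,0,0,0,0,0,-1],
  [0,0,0,0,0,0,-1],
  [0,0,0,0,0,0,-1],
  [0,0,-3,0,0,-0.1,-1],
  [0,0,-8,0,0,-0.2,-1],
  [0,0,-13,0,0,-0.3,-1],
  [0,0,-19,0,0,-0.4,-1],
  [0,0,-25,0,0,-0.6,-1],
  [0,0,-31,0,0,-0.7,-1],
  [0,0,-37,0,0,-0.9,-1],
  [0,0,-43,0,0,-1,-1],
], grip_force=60)

```text
t: 18.58
position: [0.4851, 0.0148, 0.2754]
ee_rot: [0.989, -0.151, -0.001, -0.001]
ft_force: [-0.3, 0.4, 0.1]
grip_width: 0.581
```

```bash
python3 goto.py .4852 .0143 .1035 -1.06
```

```text
t 18.57 q [-0.0807 -0.1259  2.1275  0.0026  1.1426  0.2212] 
pos [0.4851 0.0148 0.2754] yaw -0.30295913861488705 grasp z 0.10441349196333674 F [-0.3049  0.4152  0.0999] M [-0.0733  0.1363  0.0287] w 0.5808686496303661
ROW [-0.   0.2 43.4  0.3  0.4  0.9]
```

play_rows([
  [0,0,-6,0,0,-0.1,-1],
  [0,0,-12,0,0,-0.3,-1],
])

```text
t: 18.82
position: [0.4849, 0.0149, 0.2755]
ee_rot: [0.999, -0.045, -0.002, -0.001]
ft_force: [0.0, -1.0, -0.3]
grip_width: 0.583
```

```bash
python3 goto.py .4852 .0143 .1035 -1.06
```

```text
t 18.82 q [-0.0806 -0.1262  2.1276  0.003   1.1434  0.0082] 
pos [0.4849 0.0149 0.2755] yaw -0.09003111048167112 grasp z 0.10445896265706797 F [ 0.0208 -1.0084 -0.2872] M [-0.064  0.064  0.081] w 0.5826431455708134
ROW [-0.   0.2 55.6  0.3  0.5  1. ]
```

play_rows([
  [0,0,-5,0,0,-0.1,-1],
])

```text
t: 18.95
position: [0.4848, 0.0149, 0.2753]
ee_rot: [1.0, 0.0, -0.002, -0.002]
ft_force: [0.1, -0.2, -1.0]
grip_width: 0.579
```

```bash
python3 goto.py .4852 .0143 .1035 -1.06
```

```text
t 18.95 q [-0.0806 -0.1262  2.1279  0.0034  1.1438 -0.0823] 
pos [0.4848 0.0149 0.2753] yaw 0.0002836781811060483 grasp z 0.10434454282073005 F [ 0.0942 -0.1701 -0.96  ] M [-0.072   0.0224  0.0357] w 0.5786053724372922
ROW [-0.1  0.3 60.7  0.4  0.7  0.8]
```

play_rows([
  [0,0,-4,0,0,-0.1,-1],
  [0,0,-4,0,0,-0.1,-1],
])

```text
t: 19.2
position: [0.4847, 0.015, 0.2752]
ee_rot: [0.999, 0.035, -0.002, -0.002]
ft_force: [0.3, -0.3, -0.4]
grip_width: 0.58
```

```bash
python3 goto.py .4852 .0143 .1035 -1.06
python3 - <<'E'
from fit import *
ps=[cam('scene'),cam('top')]
i=[cv2.resize(p['img'][b[1]:b[1]+90,b[0]:b[0]+90,::-1],None,fx=4.4,fy=4.4,interpolation=cv2.INTER_CUBIC) for p,b in zip(ps,((270,150),(270,150)))]
cv2.imwrite('pics/free.png',np.hstack(i))
E
```

```text
t 19.2 q [-0.0805 -0.1262  2.1281  0.0035  1.1441 -0.1513] 
pos [0.4847 0.015  0.2752] yaw 0.06928245330885267 grasp z 0.1041840310692084 F [ 0.2585 -0.336  -0.4313] M [-0.0808  0.0915 -0.0183] w 0.5799410644372139
ROW [-0.1  0.3 64.7  0.5  0.7  0.7]
```

View pics/free.png

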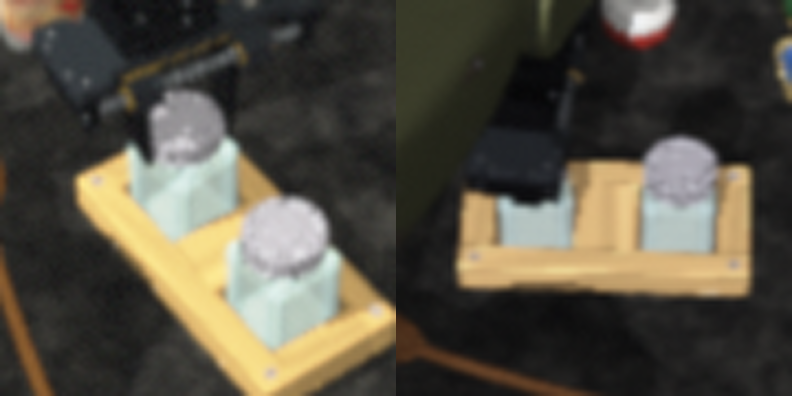

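play_rows([
  [0,0,0,0,0,-1,-1],
  [0,0,0,0,0,-2,-1],
  [0,0,0,0,0,-3,-1],
  [0,0,0,0,0,-3,-1],
])

```text
t: 19.8
position: [0.4847, 0.015, 0.2784]
ee_rot: [0.999, 0.034, -0.002, -0.002]
ft_force: [-0.4, -0.3, -1.6]
grip_width: 0.581
```

```bash
python3 goto.py .4852 .0143 .1035 -1.06
```

```text
t 19.8 q [-0.0806 -0.1303  2.1258  0.0035  1.1502 -0.1508] 
pos [0.4847 0.015  0.2784] yaw 0.06881375014772499 grasp z 0.10743583876629828 F [-0.3699 -0.2574 -1.5669] M [-0.1421  0.0897 -0.0015] w 0.5814273506795508
ROW [-0.1  0.3 64.7  0.4  0.7  3.9]
```

Fz is only about −1.6 N. The jar alone would add about 4 N, so the cap is free, and the image shows the jar still in its pocket at left (185,195). Lifting straight up.

play_rows([
  [0,0,0,0,0,-3,-1],
  [0,0,0,0,0,-7,-1],
  [0,0,0,0,0,-12,-1],
  [0,0,0,0,0,-18,-1],
  [0,0,0,0,0,-25,-1],
  [0,0,0,0,0,-32,-1],
  [0,0,0,0,0,-38,-1],
  [0,0,0,0,0,-42,-1],
  [0,0,0,0,0,-43,-1],
  [0,0,0,0,0,-43,-1],
  [0,0,0,0,0,-43,-1],
])

```text
t: 21.18
position: [0.4848, 0.0148, 0.3211]
ee_rot: [0.999, 0.034, -0.002, -0.002]
ft_force: [-0.2, -1.7, -1.5]
grip_width: 0.583
```

```bash
python3 goto.py .4852 .0143 .1505 .0688
python3 - <<'E'
from fit import *
ps=[cam('scene'),cam('top')]
i=[cv2.resize(p['img'][b[1]:b[1]+100,b[0]:b[0]+100,::-1],None,fx=4,fy=4,interpolation=cv2.INTER_CUBIC) for p,b in zip(ps,((260,140),(270,150)))]
cv2.imwrite('pics/end.png',np.hstack(i))
E
```

```text
t 21.18 q [-0.0809 -0.1802  2.0921  0.0034  1.2344 -0.1509] 
pos [0.4848 0.0148 0.3211] yaw 0.06883098819882133 grasp z 0.15012425138377897 F [-0.1777 -1.658  -1.462 ] M [-0.0509  0.0594  0.0282] w 0.582669737799749
ROW [-0.2  0.2  0.   0.4  0.5 -0.4]
```

View pics/end.png

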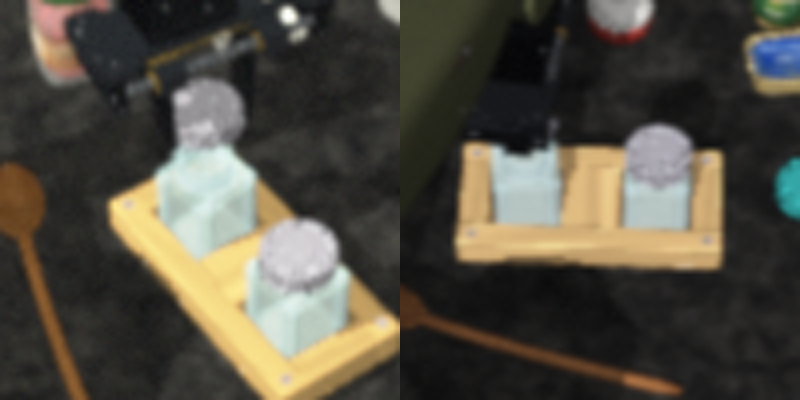

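The cap is held above the open jar at left (210,115), and the jar's neck is exposed at (205,160) with the jar seated in its pocket. The twin at (300,255) is untouched. Handing in.

```bash
python3 -c "
from rig import manip; print(manip.hand_in())"
```

```text
the job is handed in; nothing more can be done
None
```

The job is done and handed in at about 21 s of the 58 s allowed; the hand-in gave no verdict. The square jar stands fully down in the free pocket beside its twin. The cap came off in two grips and is held level over the mouth, about 35 mm above the rim.

- **Seating:** after I let go of the jar, both cap tops measured the same height (0.1032 and 0.1029 m), so it is fully down.
- **Unscrewing:** the two grips turned the tool about 70° and 65°. The cap had risen about 1.8 mm after the first.
- **Release:** when I lifted, the tool carried only about 1 N extra, so the cap was free and the jar stayed down. The last picture shows the neck bare and the jar still in its pocket.
- **Disagreements:**
  - The two cameras differed by about 4.6 mm in x. I used a middle value and checked the jar's base against the pocket before lowering it.
  - The jar turned about 6° within its play while I unscrewed, and I allowed for that in the total turn.
  - The turning resistance had already dropped to nearly zero by 43° of the second grip, earlier than I expected, so the lift force is what showed the thread had let go.
- **Bystanders:** I kept clear of everything else, but took no final measurement of each object.

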